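# Load the bezel carriage into the press slide

### The job

Lift the carriage with the watch out of its wooden dock, set it down (do not drop it) on the open loading deck of the grey slide bed with its nose towards the bridge, and let go. Then take it by its upright tail, or push it from behind there, and slide it nose first under the bridge until it is fully home and the spring detent clicks into its side notches, and leave it there. Keep the watch face up throughout and do not knock the other things on the bench about.

Things in the scene. Friction and masses are not known exactly. Their poses are not given: they have to be found in the camera images.
- carriage: Loose bezel carriage, about 300 g: aluminium plate 40 wide, 14 thick, x -38 to +55, with a black holder block carrying a steel watch face up (top at z 48) and, at the rear, an upright tail. Origin: centre of its underside; +x to the nose, z up. The narrow rear end reaches x -52. Each long edge has a V notch at x -24 for the detent.
- holder_grip (a point): On the carriage, 20 ahead of (+x) and 36 above its origin, in the holder block: x 0 to 40, y -18 to 18, z 14 to 40 from the carriage's origin. Axes as the carriage's.
- tail_grip (a point): On the carriage's upright tail, 45 behind (-x) and 44 above its origin; the tail is 10 thick along x, 20 wide along y, and ends 10 above this point. Axes as the carriage's.
- dock: Fixed wooden parking block 150 x 90, 12 high; the carriage starts on it, same origin in plan, axes parallel. An aluminium guard, U-shaped in plan, 58 high above the block, stands close round the tail (3 clear each side, 6 behind): there the tail cannot be gripped and the carriage comes out only straight up. Origin: centre of the underside.
- bed: Fixed slide bed, grey slab 250 (x) by 120, deck 12 high. Origin: centre of underside; +x the pushing direction. Open loading deck x -125 to -10; guide walls 14 high close from 72 to 43 apart at x -10 to 25, then run straight to the end stop. Bridge with a window at x 52 to 118, underside 54, top 62 above the deck: the watch passes, a gripper does not.
- home (a point): Point on the bed's deck, 65 from the bed's origin along +x, 12 up; axes as the bed's. When the carriage is fully home, nose first, its origin and axes agree with this; 2.5 farther is the end stop. The detent rollers (housings at x -24, y 35 to 57 either side, 18 high) rub on its shoulders over the last 25; passing them takes 10 to 18 N in all.
- detent_left (a joint): Sprung detent roller on the bed's +y side, m: about -0.001 untouched, up to about +0.005 while a carriage's shoulder pushes it out, about 0 when it has dropped into the notch of a carriage that is home.
- detent_right (a joint): The same on the -y side.
- tin: Bystander: low round tin with a lid, 54 across, 32 tall. Origin: centre of its underside.
- case_back: Bystander: round steel watch case back lying flat, 42 across, 5 tall. Origin: centre of its underside.
- tweezers: Bystander: steel tweezers lying flat, 124 long, 7 tall. Origin: centre of its underside.
- screwdriver: Bystander: small screwdriver lying flat, 110 long. Origin: centre of its underside.
- oil_jar: Bystander: glass jar with a white cap, 48 across, 65 tall. Origin: centre of its underside.
- die_block: Bystander: dark stepped steel die block, 68 across, 32 tall. Origin: centre of its underside.
- brush: Bystander: wooden bench brush lying flat, 140 long, 16 tall. Origin: centre of its underside.
- wristwatch: Bystander: wristwatch lying on a card, 120 long, 11 tall. Origin: centre of its underside.
Mind the look-alikes: they are no part of the job. What is shaped like the carriage but yellow is not meant.

How it is judged (in metres and radians):
On the way:
1. the carriage lies flat on the slide bed's deck in line with the slide, short of home, and is let go (x of carriage in the frame of home between -0.165 and -0.03 m and y of carriage in the frame of home between -0.03 and 0.03 m and z of carriage in the frame of home between -0.003 and 0.004 m and angle between carriage's own z axis and vertical below 0.1 rad and angle between the x axis of carriage and the x axis of home, either way round below 0.4 rad and contact force between the fingers and carriage below 0.1 N), for 0.2 s.
At the end, for the whole second after the job is handed in: The carriage rests flat on the slide's deck, nose first under the bridge, its origin within 2.5 mm of the home point along the slide, 3 mm across it and 4 mm in height, both detent rollers dropped into its notches (joints below 2 mm), released and at rest (x of carriage in the frame of home between -0.0025 and 0.0025 m and y of carriage in the frame of home between -0.003 and 0.003 m and z of carriage in the frame of home between -0.003 and 0.004 m and angle between carriage's own z axis and vertical below 0.1 rad and angle between the x axis of carriage and the x axis of home, either way round below 0.2 rad and x of holder_grip in the frame of home above 0.01 m and value of joint each of detent_left, detent_right below 0.002 m and contact force between the fingers and carriage below 0.1 N and linear speed of carriage below 0.02 m/s); the robot touches nothing.
It fails at once if the carriage is dropped (falls free while more than 1 cm above a deck) (height (world z) of carriage above 0.022 m and linear speed of carriage above 0.35 m/s and contact force between anything else and carriage below 0.05 N).
It fails at once if the watch is tipped far from face up (more than 40 degrees) (angle between carriage's own z axis and vertical above 0.7 rad).
It fails at once if a bystander is knocked more than 4 cm from its place (distance of any of tin, case_back, tweezers, screwdriver, oil_jar, die_block, brush, wristwatch from where it was at the start of the episode above 0.04 m).
It also fails if it takes over 58 s, if anything falls off the work surface, if the arm or the gripper's body presses on something with over 40 N, if the wrist force passes 120 N, or if a joint passes its speed limit or range.

### The arm

A 6-joint arm with a two-finger parallel gripper is mounted at the origin on the work surface. World frame = base frame: x ahead of the robot, y to its left, z up, the work surface at z = 0. Lengths are in m, angles in degrees, forces in N, time in s.
With the tool pointing down it reaches from about 0.35 to 0.875 m from the base axis. Payload 4.2 kg.
Tool frame: the origin (TCP) lies midway between the tips of the shut fingers; the grasp point (between the pads) lies 19 mm behind it; z points along the fingers, y is the line along which they close (so a half turn about z gives the same grasp; the last joint's range is limited). The gripper opens to 87 mm and grips with 3 to 60 N. Pads are 19 mm wide; open, the fingers measure 117 mm over their backs; the gripper's body (75 mm by 190 mm) begins 51 mm behind the grasp point.
Start: joints at [81.165, 22.042, 0.453, 0, -68.411, -14.817], TCP at [0.251, 0.572, 0.223] pointing down, gripper open.
Joint ranges: [-179.83, 179.83], [-69.29, 118.12], [-61.27, 80.66], [-181.25, 117.63], [-171.15, -9.14], [-177.46, 177.46]. Speed limits (degrees/s): [159.86, 159.86, 180, 180, 180, 180].

### API

Orientations are given as a 3x3 rotation matrix whose columns are the frame's x, y, z axes.
In Python, from station import * gives the robot as it stands.
- The arm moves only by the tool move_arm, never from a script. Its argument "targets" is text: rows parted by semicolons, each of 4 numbers parted by spaces: the shift along the world's x, y, z in units of 25 mm (1.0 is 25 mm), then the turn about the world's z in units of 5 degrees (1.0 is 5 degrees). In form: tx ty tz spin; .... A call has 1 to 10 rows; each row shifts and turns the commanded pose from where the row before left it; what a row does not reach is not made up. A row lasts 1/12 s, in which the tool goes at most 41.7 mm and 7.16 degrees, less where a joint would pass 70% of its speed; a pose out of reach is approached as far as the arm can. A call is refused whole if a number of a shift passes 1 or a number of a turn 1, either way. A call with a gripper value outside its range is refused whole. "gripper" is the finger opening in mm, from 0 to 87, set as the call begins (left out, the last holds). The fingers move at their own pace and stop on an object; the grip force is fixed at half the most. Time passes only in rows, so rows that do not move let the fingers close. It gives the time, the measured TCP pose, the force, the opening and the grip force at its end, in the units of the state.
- sense(): the state, without advancing time (a new reading comes with each control period).
- capture(name): name is "scene" or "side" or "wrist"; returns a dict with "image" (400x640x3 uint8, blue, green, red), "fx", "fy", "cx", "cy" (pixels), "world_from_camera" (4x4, takes a point from camera to world coordinates); the wrist camera has in their place "hand_eye" (4x4, takes a point from camera to tool coordinates, whose origin is the TCP and whose axes are the flange's). Camera axes: x right, y up, looking along -z (the intrinsics and any distortion apply to the point x, -y, -z); pixel columns grow to the right and rows downward; lengths in m; the calibration is good to about 2 mm. A picture is of the moment at which its call begins: read the wrist's pose just before it. There is no depth.
- finish_job(): hands the job in; it is judged then, once.
The state is a dict: "time_s": time; "joints": joint angles; "joint_velocities": joint speeds; "effort": joint torques, N m; "tcp_pos": TCP position; "ee_rot": TCP orientation; "wrist_force": force on the tool from outside, world axes, zero at the start; "moment": the same for the moment, N m; "gripper_width": opening from 0.0 (shut) to 1.0 (fully open); "gripper_force": force on a finger pad.
Only numpy, scipy, OpenCV 4.12 (cv2) and the standard library are available. Lean on these libraries where they do the work, as an engineer would, in place of code of your own. Each camera call takes 0.05 s, during which the arm holds its last target. There are 200 camera calls.

## Working session

There is one attempt and no reset: what is moved stays moved. The work goes in short steps, Python scripts to look and compute and a tool call to move; the robot and the scene stay as the last step left them, time stands still between calls to the robot, and variables do not carry over. Pictures are saved under pics/ and viewed, at most 10 in all, crops included, and the job is handed in when it is done.

Besides the shell and the picture viewer there is one more tool, called after ">>>" as a command line: name --argument value ..., lists and objects as JSON in quotes. move_arm: Moves the arm, as the interface text tells. Its arguments: {"type":"object","properties":{"targets":{"type":"string"},"gripper":{"type":"number"}},"required":["targets"]}

```bash
mkdir -p pics; cat > h.py <<'E'
from station import *
import numpy as np, cv2
def save(n,f):
    s=sense(); c=capture(n); cv2.imwrite('pics/'+f,c['image'])
    T=np.array(c['world_from_camera']) if 'world_from_camera' in c else None
    if T is None:
        W=np.eye(4);W[:3,:3]=s['ee_rot'];W[:3,3]=s['tcp_pos'];T=W@np.array(c['hand_eye'])
    np.savez('pics/'+f[:-4]+'.npz',T=T,K=[c['fx'],c['fy'],c['cx'],c['cy']])
    return c
def ray(f,u,v,z):
    d=np.load('pics/'+f+'.npz');fx,fy,cx,cy=d['K'];T=d['T']
    r=T[:3,:3]@np.array([(u-cx)/fx,-(v-cy)/fy,-1]);o=T[:3,3]
    return o+r*(z-o[2])/r[2]
def proj(f,p):
    d=np.load('pics/'+f+'.npz');fx,fy,cx,cy=d['K'];T=d['T']
    q=np.linalg.inv(T)@np.append(p,1);return np.array([cx+fx*q[0]/-q[2],cy-fy*q[1]/-q[2]])
E
python3 - <<'E'
from h import *
a=save('scene','scene0.png');b=save('side','side0.png');w=save('wrist','wrist0.png')
print([k for k in a],[k for k in w]); 
for f in['scene0','side0','wrist0']:
    d=np.load('pics/'+f+'.npz');print(d['K'],d['T'].round(3))
print(sense())
E
```

```text
['image', 'fx', 'fy', 'cx', 'cy', 'world_from_camera'] ['image', 'fx', 'fy', 'cx', 'cy', 'hand_eye']
[387.36848607 387.36848607 321.52945552 195.04242989] [[ 0.094 -0.855  0.509  1.053]
 [ 0.996  0.087 -0.037 -0.023]
 [-0.013  0.511  0.86   0.861]
 [ 0.     0.     0.     1.   ]]
[474.91575265 474.91575265 331.23395149 199.43944958] [[ 0.47   0.483 -0.739 -0.391]
 [-0.883  0.258 -0.393 -0.508]
 [ 0.001  0.837  0.547  0.802]
 [ 0.     0.     0.     1.   ]]
[350.25877794 350.25877794 316.45543158 195.23583942] [[-0.401  0.881  0.25   0.319]
 [-0.916 -0.387 -0.107  0.542]
 [ 0.003 -0.272  0.962  0.384]
 [ 0.     0.     0.     1.   ]]
{'time_s': 0.15, 'joints': array([ 8.11635143e+01,  2.20802652e+01,  3.98032701e-01, -2.01768340e-02,
       -6.84116946e+01, -1.48163278e+01]), 'joint_velocities': array([-0.00979052, -0.17773565,  0.32002817,  0.02182325, -0.01322956,
        0.02162515]), 'effort': array([-3.54064878e-05, -3.91051698e+01,  1.87587476e+01,  4.22227979e+00,
        1.23865486e-02, -1.37652623e-04]), 'tcp_pos': array([0.25055417, 0.57208337, 0.22171769]), 'ee_rot': array([[ 9.15941242e-01, -4.01311986e-01, -5.75386032e-04],
       [-4.01312385e-01, -9.15939903e-01, -1.56955509e-03],
       [ 1.02862242e-04,  1.66852978e-03, -9.99998603e-01]]), 'wrist_force': array([ 0.42129525,  0.62280649, -0.47676096]), 'moment': array([ 0.00057614,  0.02168869, -0.01493802]), 'gripper_force': 0.0, 'gripper_width': 1.0010993027924167}
```

View pics/scene0.png

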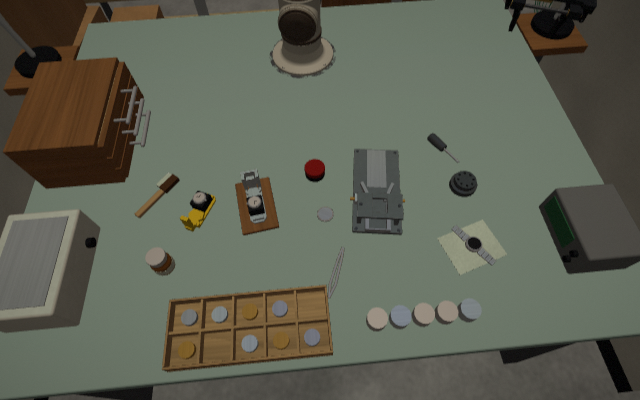

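View pics/side0.png

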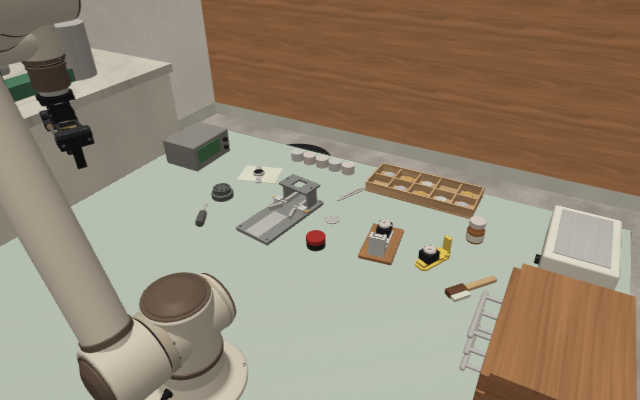

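Candidates for the carriage: scene (256,205), on the wooden dock with the aluminium guard (black and steel), and scene (200,208), a yellow look-alike. I choose (256,205). The bed is at (377,190) with its bridge at the image bottom (+x side). I'll check the choice in a close crop.

```bash
python3 - <<'E'
import cv2
i=cv2.imread('pics/scene0.png')[140:245,225:415]
cv2.imwrite('pics/c0.png',cv2.resize(i,None,fx=4.2,fy=4.2,interpolation=cv2.INTER_CUBIC))
E
```

```text
(no output)
```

View pics/c0.png

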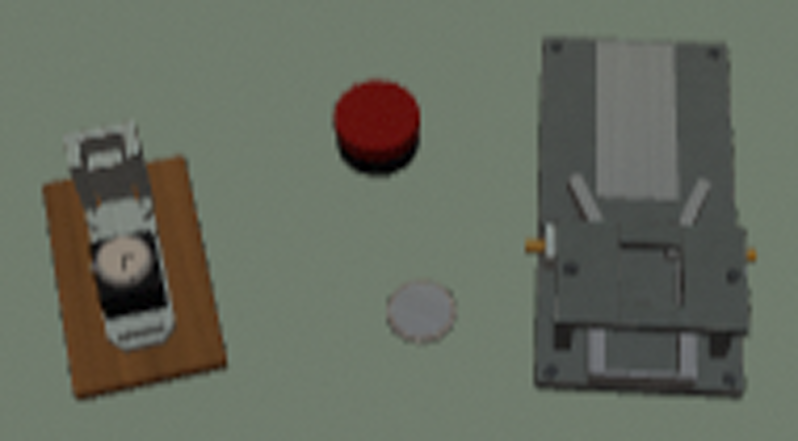

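The crop shows the silver and black carriage with the watch, tail in the U guard, nose downwards (+x). Dock corners are at crop (42,184), (186,156), (226,363), (77,392). Bed corners are at (542,38), (727,42), (742,390), (535,385).

```bash
cat >> h.py <<'E'
from scipy.optimize import least_squares
def fit(f,px,pts,x0):
    # planar pose x,y,yaw from pixels & local 3d points
    def P(q):
        c,s=np.cos(q[2]),np.sin(q[2])
        return [np.array([q[0]+c*p[0]-s*p[1],q[1]+s*p[0]+c*p[1],p[2]]) for p in pts]
    g=lambda q:np.concatenate([proj(f,p)-np.array(u) for p,u in zip(P(q),px)])
    r=least_squares(g,x0,x_scale=[.01,.01,.1],loss='soft_l1');return r.x,g(r.x).reshape(-1,2).round(1)
E
python3 - <<'E'
from h import *
L=lambda l:[(225+u/4.2-.4,140+v/4.2-.4) for u,v in l]
R=lambda a,b,z:[(-a,-b,z),(-a,b,z),(a,b,z),(a,-b,z)]
for px,pts in((L([(42,184),(186,156),(226,363),(77,392)]),R(.075,.045,.012)),(L([(542,38),(727,42),(742,390),(535,385)]),R(.125,.06,.012))):
    o=ray('scene0',*np.mean(px,0),.012)
    q,e=fit('scene0',px,pts,[o[0],o[1],0]);print(q[:2].round(4),np.degrees(q[2]).round(2),e.tolist())
E
```

```text
[ 0.5589 -0.1531] 8.11 [[0.1, -0.3], [-0.1, -0.6], [0.6, -0.1], [-0.7, 1.1]]
[0.5427 0.155 ] -8.7 [[-0.2, -0.5], [-0.2, 0.3], [0.6, 0.6], [-0.2, -0.5]]
```

>>> move_arm --targets "1 -1 0 0.5; 1 -1 0 0.5; 1 -1 0 0.5; 1 -1 0 0.5; 1 -1 0 0.5; 1 -1 0 0.5; 1 -1 0 0; 1 -1 0 0; 1 -1 0 0; 1 -1 0 0" --gripper 87

```text
time_s: 0.98
tcp_pos: [0.5015, 0.321, 0.2224]
ee_rot: [[0.989, -0.15, -0.0], [-0.15, -0.989, -0.0], [-0.0, 0.0, -1.0]]
wrist_force: [0.7, 0.2, 0.6]
gripper_width: 1.002
gripper_force: 0.0
```

>>> move_arm --targets "0 -1 0 0; 0 -1 0 0; 0 -1 0 0; 0 -1 0 0; 0 -1 0 0; 0 -1 0 0; 0 -1 0 0; 0 0 0 0; 0 0 0 0; 0 0 0 0"

```text
time_s: 1.82
tcp_pos: [0.5008, 0.1477, 0.2225]
ee_rot: [[0.989, -0.151, 0.0], [-0.151, -0.989, 0.0], [0.0, -0.0, -1.0]]
wrist_force: [0.5, 0.2, -0.4]
gripper_width: 1.002
gripper_force: 0.0
```

```bash
python3 - <<'E'
from h import *
s=sense();print(s['time_s'],s['tcp_pos'].round(4),s['ee_rot'].round(4).tolist(),abs(s['joint_velocities']).max())
c=save('wrist','wbed.png')
cv2.imwrite('pics/wbed2.png',cv2.resize(c['image'],(800,500),interpolation=cv2.INTER_CUBIC))
E
```

```text
1.8167 [0.5008 0.1477 0.2225] [[0.9886, -0.1507, 0.0001], [-0.1507, -0.9886, 0.0002], [0.0001, -0.0003, -1.0]] 0.9000242300666901
```

View pics/wbed2.png

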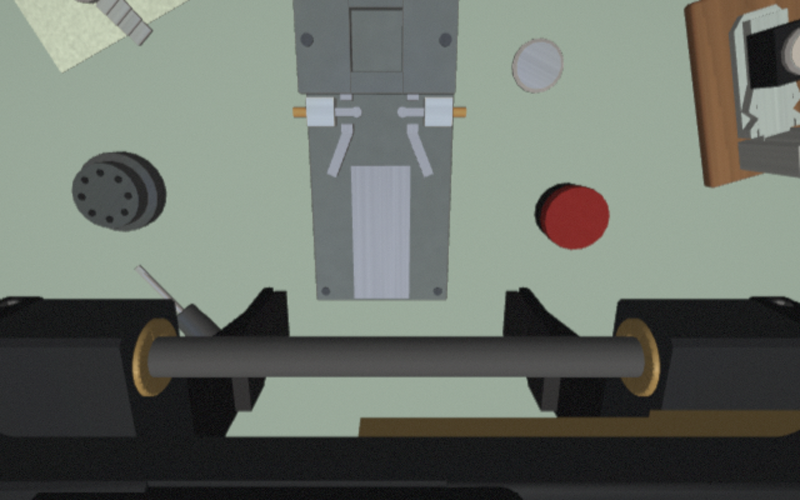

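The wrist view (800 px wide) shows the bed: rear corners at (317,300) and (447,300), deck side edges running to (307,97) and (454,97), bridge rear edge at row 94, detent housings at (320,112) and (438,112). I'll refine with edge fits.

```bash
cat >> h.py <<'E'
def edge(f,p0,p1,n=40,w=6):
    # subpixel edge points along segment p0-p1 (native px): strongest gradient along the normal
    g=cv2.GaussianBlur(cv2.imread('pics/'+f+'.png').astype(np.float32),(0,0),.8)
    p0,p1=np.array(p0,float),np.array(p1,float);d=(p1-p0)/np.linalg.norm(p1-p0);nn=np.array([-d[1],d[0]])
    t=np.arange(-w,w+.01,.25);o=[]
    for a in np.linspace(.05,.95,n):
        q=p0+(p1-p0)*a+t[:,None]*nn
        s=cv2.remap(g,q[:,0].astype(np.float32)[None],q[:,1].astype(np.float32)[None],cv2.INTER_LINEAR)[0]
        G=np.abs(np.gradient(s,axis=0)).sum(1);o.append(q[G.argmax()])
    o=np.array(o);vx,vy,x,y=cv2.fitLine(o.astype(np.float32),cv2.DIST_HUBER,0,.01,.01).ravel()
    r=(o-[x,y])@[-vy,vx];k=abs(r)<1
    return (x,y),(vx,vy),k.mean()
def cross(a,b):
    A=np.array([[a[1][0],-b[1][0]],[a[1][1],-b[1][1]]]);t=np.linalg.solve(A,np.array(b[0])-np.array(a[0]));return np.array(a[0])+t[0]*np.array(a[1])
E
python3 - <<'E'
from h import *
S=lambda u,v:(u/1.25-.1,v/1.25-.1)
l=edge('wbed',S(317,298),S(308,130));r=edge('wbed',S(447,298),S(453,130));b=edge('wbed',S(320,300),S(444,300))
t=edge('wbed',S(300,94),S(457,94));print(l[2],r[2],b[2],t[2])
A,B=cross(l,b),cross(r,b);print(A*1.25,B*1.25)
P=[ray('wbed',*p,.012) for p in(A,B)];print([p.round(4) for p in P],np.linalg.norm(P[0]-P[1]))
sc=[np.array(ray('wbed',*cross(e,((0,110),(1,0))),.012)) for e in(l,r)]
for p,q in zip(P,sc):print('edge yaw',np.degrees(np.arctan2(*(q-p)[[1,0]])))
d=P[0]-P[1];print('back yaw',np.degrees(np.arctan2(-d[0],d[1])))
T=[ray('wbed',*p,.074) for p in(S(299,94),S(457,94))];print('bridge',[p.round(4) for p in T])
q,_=fit('scene0',[(0,0)],[(0,0,0)],[0,0,0])
for yaw in(-8.7,-8.2):
    c=np.radians(yaw);x=np.array([np.cos(c),np.sin(c)]);m=np.mean(P,0)[:2]
    print(yaw,'origin',m+.125*x,'bridge x',(np.mean(T,0)[:2]-m)@x-.125)
E
```

```text
1.0 1.0 0.85 0.65
[316.04135 299.54907] [446.87415 299.6554 ]
[array([0.4288, 0.2323, 0.012 ]), array([0.4105, 0.1136, 0.012 ])] 0.12013988097888534
edge yaw -8.649508339424603
edge yaw -8.671179458955061
back yaw -8.744874741624583
bridge [array([0.6011, 0.198 , 0.074 ]), array([0.5851, 0.0929, 0.074 ])]
-8.7 origin [0.54322417 0.15403947] bridge x 0.050574645901011156
-8.2 origin [0.54338446 0.15511845] bridge x 0.050559972410608806
```

>>> move_arm --targets "0 -1 0 0.5; 0 -1 0 0.5; 0 -1 0 0.5; 0 -1 0 0.5; 0 -1 0 0.5; 0 -1 0 0.35; 0 -1 0 0.5; 0 -1 0 0; 0 -1 0 0; 0 -1 0 0"

```text
time_s: 2.7
tcp_pos: [0.5012, -0.1027, 0.2225]
ee_rot: [[0.99, 0.143, 0.0], [0.143, -0.99, 0.0], [0.0, -0.0, -1.0]]
wrist_force: [0.8, 0.3, 0.1]
gripper_width: 1.006
gripper_force: 0.0
```

>>> move_arm --targets "0 -1 0 0; 0 -1 0 0; 0 0 0 0; 0 0 0 0; 0 0 0 0"

```text
time_s: 3.12
tcp_pos: [0.501, -0.1517, 0.2223]
ee_rot: [[0.99, 0.142, -0.0], [0.142, -0.99, 0.0], [-0.0, -0.0, -1.0]]
wrist_force: [0.2, -0.3, 0.7]
gripper_width: 0.996
gripper_force: 0.0
```

```bash
python3 - <<'E'
from h import *
s=sense();print(s['time_s'],s['tcp_pos'].round(4),s['ee_rot'].round(4).tolist(),abs(s['joint_velocities']).max())
c=save('wrist','wdock.png')
cv2.imwrite('pics/wdock2.png',cv2.resize(c['image'][:260,140:500],None,fx=2.2,fy=2.2,interpolation=cv2.INTER_CUBIC))
E
```

```text
3.1167 [ 0.501  -0.1517  0.2223] [[0.9899, 0.1416, -0.0004], [0.1416, -0.9899, 0.0002], [-0.0003, -0.0003, -1.0]] 0.8667043040032989
```

View pics/wdock2.png

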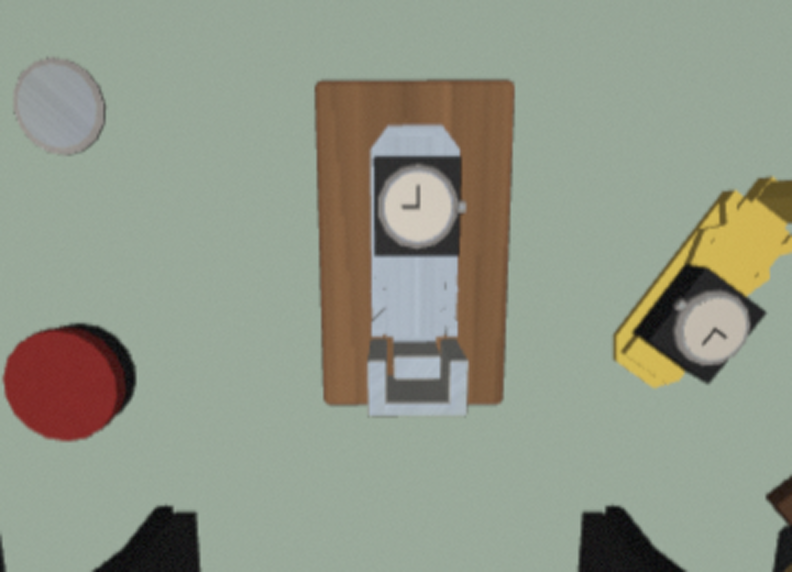

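The crop shows the carriage in the dock: dock corners at crop (316,80), (514,80), (504,405), (325,405). The black holder's top is at (375,156)–(460,255), the tail at (417,367) inside the guard, and the yellow look-alike lies clear on the right.

```bash
python3 - <<'E'
from h import *
f='wdock';S=lambda u,v:(140+u/2.2-.2,v/2.2-.2)
def rect(a,b,c,d):return [edge(f,S(*p),S(*q),w=3) for p,q in((a,b),(b,c),(c,d),(d,a))]
def run(cs,z):
    E=rect(*cs);C=[cross(E[i-1],E[i]) for i in range(4)];P=np.array([ray(f,*c,z) for c in C])
    print([round(e[2],2) for e in E]);m=P.mean(0);x=(P[0]+P[1]-P[2]-P[3])
    print('centre',m.round(4),'yaw',np.degrees(np.arctan2(x[1],x[0])).round(2),'sizes',[np.linalg.norm(P[i]-P[i-1]).round(4) for i in range(4)])
    return m
for n,cs,z in(('dock',[(316,80),(514,80),(504,405),(325,405)],.012),('holder',[(374,156),(460,156),(460,255),(375,255)],.052),('tailtop',[(394,357),(440,357),(440,379),(394,379)],.066)):
    print(n);run(cs,z)
E
```

```text
dock
[np.float64(0.98), np.float64(1.0), np.float64(0.75), np.float64(1.0)]
centre [ 0.559  -0.1554  0.012 ] yaw 8.32 sizes [np.float64(0.1496), np.float64(0.0901), np.float64(0.1488), np.float64(0.0894)]
holder
[np.float64(1.0), np.float64(0.55), np.float64(1.0), np.float64(1.0)]
centre [ 0.5786 -0.1526  0.052 ] yaw 7.96 sizes [np.float64(0.0396), np.float64(0.0361), np.float64(0.0395), np.float64(0.0356)]
tailtop
[np.float64(1.0), np.float64(1.0), np.float64(1.0), np.float64(1.0)]
centre [ 0.5143 -0.1617  0.066 ] yaw 7.88 sizes [np.float64(0.0093), np.float64(0.0192), np.float64(0.0096), np.float64(0.0196)]
```

>>> move_arm --targets "1 -0.09 -1 0; 1 0 -1 0; 0.71 0 -1 0; 0 0 -1 0; 0 0 -1 0; 0 0 -0.9 0; 0 0 -0.7 0; 0 0 -0.5 0; 0 0 -0.4 0; 0 0 -0.2 0"

```text
time_s: 4.0
tcp_pos: [0.5681, -0.1536, 0.0287]
ee_rot: [[0.99, 0.142, -0.002], [0.142, -0.99, 0.0], [-0.002, -0.0, -1.0]]
wrist_force: [-1.0, 0.6, 0.3]
gripper_width: 0.998
gripper_force: 0.0
```

>>> move_arm --targets "0 0 0 0; 0 0 0 0; 0 0 0 0"

```text
time_s: 4.25
tcp_pos: [0.5694, -0.1546, 0.0311]
ee_rot: [[0.99, 0.141, 0.002], [0.141, -0.99, -0.0], [0.002, 0.0, -1.0]]
wrist_force: [-0.0, 0.1, 0.1]
gripper_width: 1.001
gripper_force: 0.0
```

```bash
python3 - <<'E'
from h import *
c=save('wrist','wgrip.png');cv2.imwrite('pics/wgrip2.png',cv2.resize(c['image'],(800,500)))
E
```

```text
(no output)
```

View pics/wgrip2.png

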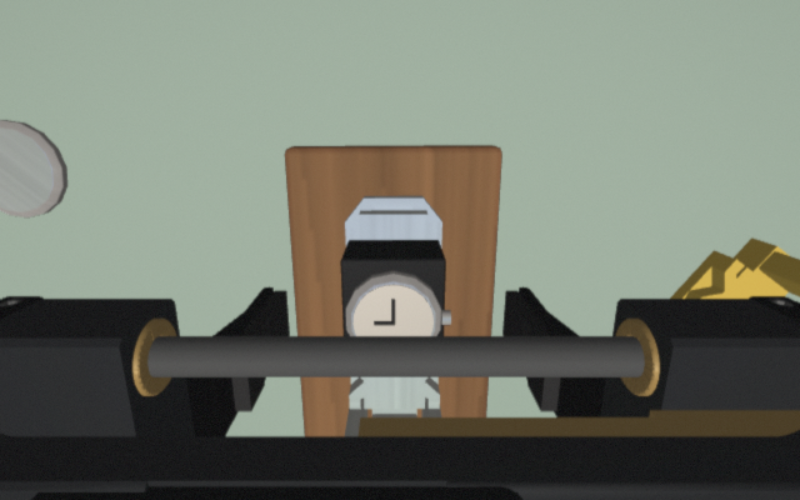

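The open fingers straddle the holder centrally (holder centre at column 394, finger gap centre about 396). The crown at (447,318) is ahead of the pads. Closing.

>>> move_arm --targets "0 0 0 0; 0 0 0 0; 0 0 0 0; 0 0 0 0; 0 0 0 0; 0 0 0 0; 0 0 0 0; 0 0 0 0; 0 0 0 0; 0 0 0 0" --gripper 25

```text
time_s: 5.13
tcp_pos: [0.5685, -0.1547, 0.03]
ee_rot: [[0.99, 0.141, -0.0], [0.141, -0.99, 0.0], [0.0, -0.0, -1.0]]
wrist_force: [-0.0, -0.4, 0.7]
gripper_width: 0.41
gripper_force: 30.0
```

>>> move_arm --targets "0 0 0.3 0; 0 0 0.5 0; 0 0 0.7 0; 0 0 0.9 0; 0 0 0.6 0; 0 0 0 0; 0 0 0 0"

```text
time_s: 5.72
tcp_pos: [0.5683, -0.1546, 0.1053]
ee_rot: [[0.99, 0.14, 0.001], [0.14, -0.99, 0.001], [0.001, -0.001, -1.0]]
wrist_force: [-1.2, -0.8, -4.6]
gripper_width: 0.409
gripper_force: 30.0
```

>>> move_arm --targets "-0.3 0.4 0.2 0; -0.4 0.7 0.2 -0.3; -0.5 1 0 -0.5; -0.5 1 0 -0.5; -0.5 1 0 -0.5; -0.5 1 0 -0.5; -0.48 1 0 -0.5; 0 1 0 -0.5; 0 1 0 -0.05; 0 1 0 0"

```text
time_s: 6.55
tcp_pos: [0.4869, 0.0737, 0.1139]
ee_rot: [[0.989, -0.151, -0.003], [-0.151, -0.989, -0.001], [-0.003, 0.001, -1.0]]
wrist_force: [0.3, -1.0, -3.2]
gripper_width: 0.41
gripper_force: 30.0
```

>>> move_arm --targets "0 1 0 0; 0 1 0 0; 0 0.9 0 0; 0 0.5 0 0; 0 0.18 0 0; 0 0 0 0; 0 0 0 0"

```text
time_s: 7.13
tcp_pos: [0.4881, 0.1614, 0.1144]
ee_rot: [[0.989, -0.151, -0.002], [-0.151, -0.989, -0.001], [-0.002, 0.001, -1.0]]
wrist_force: [-0.4, 0.2, -2.5]
gripper_width: 0.415
gripper_force: 30.0
```

```bash
python3 - <<'E'
from h import *
save('scene','scene1.png');save('wrist','whold.png')
s=sense();print(s['time_s'],s['tcp_pos'].round(4),s['ee_rot'].round(4).tolist(),s['wrist_force'],s['gripper_width'])
a=cv2.imread('pics/scene1.png')[140:245,225:415];b=cv2.imread('pics/whold.png')
cv2.imwrite('pics/c1.png',np.vstack([cv2.resize(a,(500,276),interpolation=cv2.INTER_CUBIC),cv2.resize(b,(500,312))]))
E
```

```text
7.2333 [0.4884 0.161  0.1147] [[0.9884, -0.1517, -0.0011], [-0.1517, -0.9884, -0.0007], [-0.001, 0.0009, -1.0]] [-0.24285396 -0.3308537  -3.18226494] 0.4102231473531198
```

View pics/c1.png

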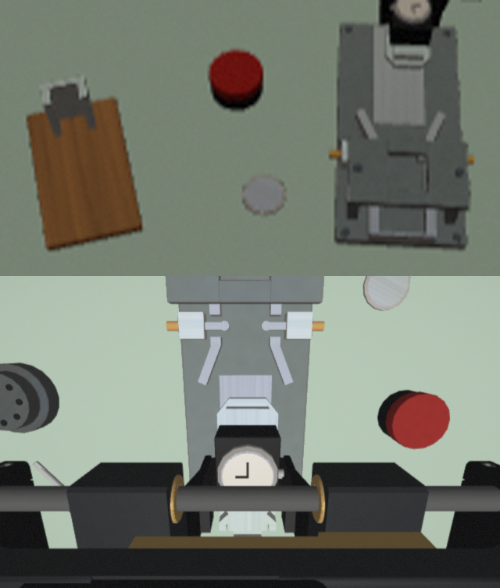

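The scene view shows the empty dock and the carriage held above the loading deck. The wrist view (lower part) shows it level, nose at (247,400) facing the bridge and centred on the strip. Lowering.

>>> move_arm --targets "0 0.05 -0.6 0; 0 0 -0.8 0; 0 0 -0.7 0; 0 0 -0.5 0; 0 0 -0.3 0; 0 0 -0.2 0; 0 0 -0.14 0; 0 0 -0.06 0; 0 0 0 0; 0 0 0 0"

```text
time_s: 8.07
tcp_pos: [0.4894, 0.1637, 0.0331]
ee_rot: [[0.989, -0.15, 0.001], [-0.15, -0.989, 0.001], [0.001, -0.001, -1.0]]
wrist_force: [0.0, -0.8, -3.8]
gripper_width: 0.411
gripper_force: 30.0
```

>>> move_arm --targets "0 0 -0.04 0; 0 0 -0.03 0; 0 0 0 0; 0 0 0 0; 0 0 0 0"

```text
time_s: 8.48
tcp_pos: [0.489, 0.1635, 0.0309]
ee_rot: [[0.989, -0.15, 0.0], [-0.15, -0.989, 0.0], [0.0, -0.0, -1.0]]
wrist_force: [0.3, -0.5, -3.9]
gripper_width: 0.407
gripper_force: 30.0
```

>>> move_arm --targets "0 -0.03 -0.04 0; 0 0 0 0; 0 0 0 0; 0 0 0 0"

```text
time_s: 8.82
tcp_pos: [0.4892, 0.1629, 0.03]
ee_rot: [[0.989, -0.15, 0.001], [-0.15, -0.989, 0.0], [0.001, -0.0, -1.0]]
wrist_force: [0.1, 0.4, -1.9]
gripper_width: 0.407
gripper_force: 30.0
```

>>> move_arm --targets "0 0 -0.03 0; 0 0 0 0; 0 0 0 0"

```text
time_s: 9.07
tcp_pos: [0.4893, 0.163, 0.03]
ee_rot: [[0.989, -0.15, 0.001], [-0.15, -0.989, 0.0], [0.001, -0.0, -1.0]]
wrist_force: [-1.7, 0.3, 4.9]
gripper_width: 0.409
gripper_force: 30.0
```

Seated on the deck. Releasing, then rising.

>>> move_arm --targets "0 0 0 0; 0 0 0 0; 0 0 0 0; 0 0 0 0; 0 0 0 0; 0 0 0 0; 0 0 0 0; 0 0 0 0; 0 0 0 0; 0 0 0 0" --gripper 87

```text
time_s: 9.9
tcp_pos: [0.4889, 0.1627, 0.029]
ee_rot: [[0.989, -0.15, -0.0], [-0.15, -0.989, -0.0], [-0.0, 0.0, -1.0]]
wrist_force: [-0.5, 0.6, -1.3]
gripper_width: 0.984
gripper_force: 0.0
```

>>> move_arm --targets "0 0 0.3 0; 0 0 0.6 0; 0 0 1 0; 0 0 1 0; -0.8 0.1 1 0; -0.9 0.1 1 0; -0.5 0.1 0.4 0; 0 0 0 0; 0 0 0 0; 0 0 0 0"

```text
time_s: 10.73
tcp_pos: [0.434, 0.1702, 0.1613]
ee_rot: [[0.989, -0.15, -0.0], [-0.15, -0.989, -0.0], [-0.0, 0.0, -1.0]]
wrist_force: [0.8, -0.6, -0.2]
gripper_width: 0.994
gripper_force: 0.0
```

```bash
python3 - <<'E'
from h import *
s=sense();print(s['time_s'],s['tcp_pos'].round(4),s['ee_rot'].round(4).tolist(),s['wrist_force'],s['gripper_width'])
c=save('wrist','wplace.png')
cv2.imwrite('pics/wplace2.png',cv2.resize(c['image'],(800,500),interpolation=cv2.INTER_CUBIC))
E
```

```text
10.7333 [0.434  0.1702 0.1613] [[0.9886, -0.1505, -0.0003], [-0.1505, -0.9886, -0.0001], [-0.0003, 0.0002, -1.0]] [ 0.81580884 -0.55308808 -0.19484995] 0.9937397064263289
```

View pics/wplace2.png

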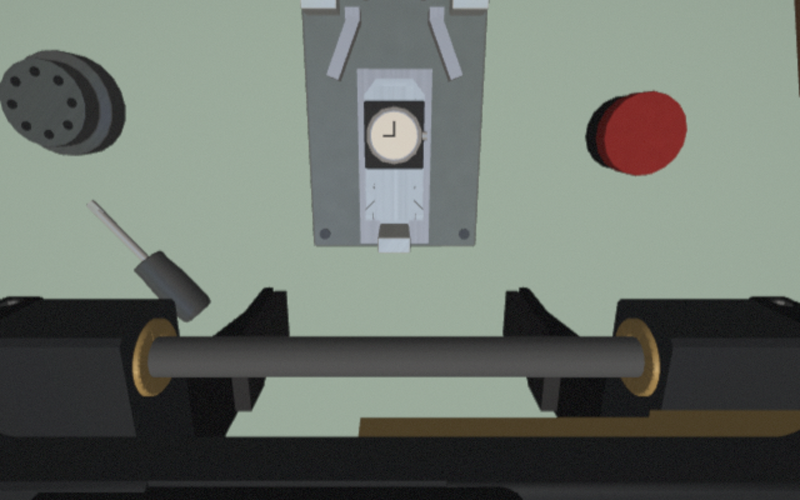

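The carriage lies flat on the deck, nose towards the bridge: tail top at (394,244), holder (365–424, 100–168), bed rear corners (313,246) and (476,246). Now measuring its offset relative to the bed.

```bash
python3 - <<'E'
from h import *
f='wplace';S=lambda u,v:(u/1.25-.1,v/1.25-.1)
l=edge(f,S(314,242),S(303,20),w=3);r=edge(f,S(476,242),S(486,20),w=3);b=edge(f,S(317,246),S(372,246),w=3)
print(l[2],r[2],b[2])
P=np.array([ray(f,*cross(e,b),.012) for e in(l,r)]);Q=np.array([ray(f,*cross(e,((0,40),(1,0))),.012) for e in(l,r)])
m=P.mean(0);x=Q.mean(0)-m;yb=np.arctan2(x[1],x[0]);c,s=np.cos(yb),np.sin(yb)
o=m[:2]+.125*np.array([c,s]);print('bed',o.round(4),np.degrees(yb).round(2),np.linalg.norm(P[0]-P[1]).round(4))
def rect(cs,z):
    E=[edge(f,S(*cs[i]),S(*cs[(i+1)%4]),w=2.5) for i in range(4)]
    C=np.array([ray(f,*cross(E[i-1],E[i]),z) for i in range(4)]);m=C.mean(0);x=C[0]+C[1]-C[2]-C[3];d=m[:2]-o
    print([round(float(e[2]),2) for e in E],m.round(4),'yaw',np.degrees(np.arctan2(x[1],x[0])).round(2),'in bed',(c*d[0]+s*d[1]).round(4),(-s*d[0]+c*d[1]).round(4))
rect([(365,100),(424,100),(424,168),(365,168)],.052)
rect([(379,239),(410,239),(410,252),(379,252)],.066)
E
```

```text
1.0 1.0 0.725
bed [0.5441 0.1541] -8.73 0.1201
[1.0, 0.93, 1.0, 1.0] [0.4992 0.1612 0.052 ] yaw -8.57 in bed -0.0455 0.0002
[1.0, 0.95, 1.0, 1.0] [0.4351 0.1709 0.066 ] yaw -10.23 in bed -0.1103 0.0001
```

>>> move_arm --targets "0.04 0.03 -0.5 0; 0 0 -0.9 0; 0 0 -1 0; 0 0 -1 0; 0 0 -0.8 0; 0 0 -0.5 0; 0 0 -0.25 0; 0 0 -0.1 0; 0 0 0 0; 0 0 0 0" --gripper 45

```text
time_s: 11.62
tcp_pos: [0.4355, 0.1712, 0.0356]
ee_rot: [[0.989, -0.151, 0.001], [-0.151, -0.989, 0.0], [0.001, -0.0, -1.0]]
wrist_force: [-0.2, -0.1, -0.2]
gripper_width: 0.521
gripper_force: 0.0
```

>>> move_arm --targets "0 0 0 0; 0 0 0 0; 0 0 0 0; 0 0 0 0; 0 0 0 0; 0 0 0 0" --gripper 12

```text
time_s: 12.12
tcp_pos: [0.4351, 0.1711, 0.0357]
ee_rot: [[0.989, -0.15, 0.0], [-0.15, -0.989, 0.0], [0.0, -0.0, -1.0]]
wrist_force: [-1.2, -1.1, 2.0]
gripper_width: 0.227
gripper_force: 30.0
```

>>> move_arm --targets "0.2 -0.03 0 0; 0.3 -0.046 0 0; 0.4 -0.061 0 0; 0.4 -0.061 0 0; 0.4 -0.061 0 0; 0.3 -0.046 0 0; 0 0 0 0; 0 0 0 0"

```text
time_s: 12.78
tcp_pos: [0.4861, 0.1635, 0.0357]
ee_rot: [[0.989, -0.15, 0.002], [-0.15, -0.989, 0.001], [0.002, -0.001, -1.0]]
wrist_force: [1.9, -0.7, 1.4]
gripper_width: 0.224
gripper_force: 30.0
```

```bash
cat > st.py <<'E'
from h import *
s=sense();c,n=np.cos(np.radians(-8.71)),np.sin(np.radians(-8.71));F=s['wrist_force'];d=s['tcp_pos'][:2]-[.5437,.15405]
print(s['time_s'],'carriage home-x mm',1000*(c*d[0]+n*d[1]+.045-.065),'lat mm',1000*(-n*d[0]+c*d[1]),'z',s['tcp_pos'][2],'Fx',c*F[0]+n*F[1],'Flat',-n*F[0]+c*F[1],'Fz',F[2],'M',s['moment'].round(2),s['gripper_width'])
E
python3 st.py
```

```text
12.7833 carriage home-x mm -78.33625206105447 lat mm 0.6352743092724149 z 0.03565862605594611 Fx 2.020368564134677 Flat -0.4416606108635365 Fz 1.4000577395509648 M [-0.39 -0.59  0.03] 0.2242134414681125
```

>>> move_arm --targets "0.2 -0.03 0 0; 0.3 -0.046 0 0; 0.4 -0.062 0 0; 0.4 -0.062 0 0; 0.4 -0.062 0 0; 0.25 -0.04 0 0; 0 0 0 0; 0 0 0 0"

```text
time_s: 13.45
tcp_pos: [0.5341, 0.1557, 0.0357]
ee_rot: [[0.989, -0.15, 0.001], [-0.15, -0.989, -0.0], [0.001, -0.0, -1.0]]
wrist_force: [1.6, -2.1, 3.0]
gripper_width: 0.226
gripper_force: 30.0
```

```bash
python3 st.py
```

```text
13.45 carriage home-x mm -29.764913910995617 lat mm 0.19484321435231702 z 0.03566947404100197 Fx 1.90709073196245 Flat -1.880803981681672 Fz 3.0416839831809184 M [-0.66 -0.34  0.01] 0.22553090459916816
```

>>> move_arm --targets "0.2 -0.03 0 0; 0.2 -0.03 0 0; 0.2 -0.03 0 0; 0.2 -0.03 0 0; 0.1 -0.015 0 0; 0 0 0 0; 0 0 0 0"

```text
time_s: 14.03
tcp_pos: [0.5531, 0.1521, 0.0357]
ee_rot: [[0.989, -0.15, -0.006], [-0.15, -0.989, -0.002], [-0.005, 0.002, -1.0]]
wrist_force: [-8.8, 0.6, 10.9]
gripper_width: 0.222
gripper_force: 30.0
```

```bash
python3 st.py
```

```text
14.0333 carriage home-x mm -10.453955750660132 lat mm -0.4916279777987763 z 0.03565736643780691 Fx -8.73400189119695 Flat -0.7735431866275453 Fz 10.868696641722142 M [0.41 2.41 0.02] 0.22186442274122736
```

>>> move_arm --targets "0.1 -0.015 0 0; 0.1 -0.015 0 0; 0.1 -0.015 0 0; 0 0 0 0; 0 0 0 0"

```text
time_s: 14.45
tcp_pos: [0.5624, 0.1515, 0.0357]
ee_rot: [[0.989, -0.15, -0.002], [-0.15, -0.989, -0.0], [-0.002, 0.001, -1.0]]
wrist_force: [-4.9, 1.4, 8.1]
gripper_width: 0.229
gripper_force: 30.0
```

```bash
python3 st.py
```

```text
14.45 carriage home-x mm -1.136804753748541 lat mm 0.3184736106113164 z 0.035667338278727305 Fx -5.08933484885009 Flat 0.660048951983007 Fz 8.125998326900618 M [0.38 1.37 0.04] 0.22870748817805578
```

>>> move_arm --targets "0.06 -0.01 0 0; 0.06 -0.01 0 0; 0 0 0 0; 0 0 0 0"

```text
time_s: 14.78
tcp_pos: [0.5631, 0.1509, 0.0357]
ee_rot: [[0.989, -0.15, -0.007], [-0.15, -0.989, -0.001], [-0.006, 0.002, -1.0]]
wrist_force: [-12.0, 3.2, 12.0]
gripper_width: 0.229
gripper_force: 30.0
```

```bash
python3 st.py
```

```text
14.7833 carriage home-x mm -0.3466000545352399 lat mm -0.12642528613331874 z 0.03566048556913384 Fx -12.328846555359224 Flat 1.3879365500013736 Fz 11.967093559669916 M [1.14 3.16 0.05] 0.22851625504026338
```

>>> move_arm --targets "-0.06 0.01 0 0; 0 0 0 0; 0 0 0 0"

```text
time_s: 15.03
tcp_pos: [0.5631, 0.1511, 0.0357]
ee_rot: [[0.989, -0.15, -0.004], [-0.15, -0.989, -0.001], [-0.003, 0.001, -1.0]]
wrist_force: [-7.1, 1.5, 8.9]
gripper_width: 0.225
gripper_force: 30.0
```

```bash
python3 st.py
```

```text
15.0333 carriage home-x mm -0.33504496398879813 lat mm 0.015181740923387275 z 0.035692336683569 Fx -7.231345475209355 Flat 0.43103933661466165 Fz 8.947219066243392 M [0.52 1.95 0.06] 0.22490092457856933
```

>>> move_arm --targets "0 0 0 0; 0 0 0 0; 0 0 0 0; 0 0 0 0; 0 0 0 0; 0 0 0 0" --gripper 50

```text
time_s: 15.53
tcp_pos: [0.5652, 0.151, 0.035]
ee_rot: [[0.989, -0.151, -0.0], [-0.151, -0.989, -0.0], [-0.0, 0.0, -1.0]]
wrist_force: [0.1, 0.4, -0.2]
gripper_width: 0.545
gripper_force: 0.0
```

>>> move_arm --targets "0 0 0.2 0; 0 0 0.5 0; 0 0 0.9 0; 0 0 1 0; -0.5 0.08 1 0; -0.7 0.11 1 0; -0.3 0 0.4 0; 0 0 0 0; 0 0 0 0; 0 0 0 0"

```text
time_s: 16.37
tcp_pos: [0.5274, 0.1555, 0.159]
ee_rot: [[0.989, -0.151, -0.002], [-0.151, -0.989, -0.001], [-0.002, 0.001, -1.0]]
wrist_force: [0.4, -0.1, 1.0]
gripper_width: 0.575
gripper_force: 0.0
```

```bash
python3 - <<'E'
from h import *
c=save('wrist','wend.png');s=sense();print(s['time_s'],s['tcp_pos'])
cv2.imwrite('pics/wend2.png',cv2.resize(c['image'][:230,170:490],None,fx=2.5,fy=2.5,interpolation=cv2.INTER_CUBIC))
E
```

```text
16.4167 [0.52737652 0.15537169 0.15867114]
```

View pics/wend2.png

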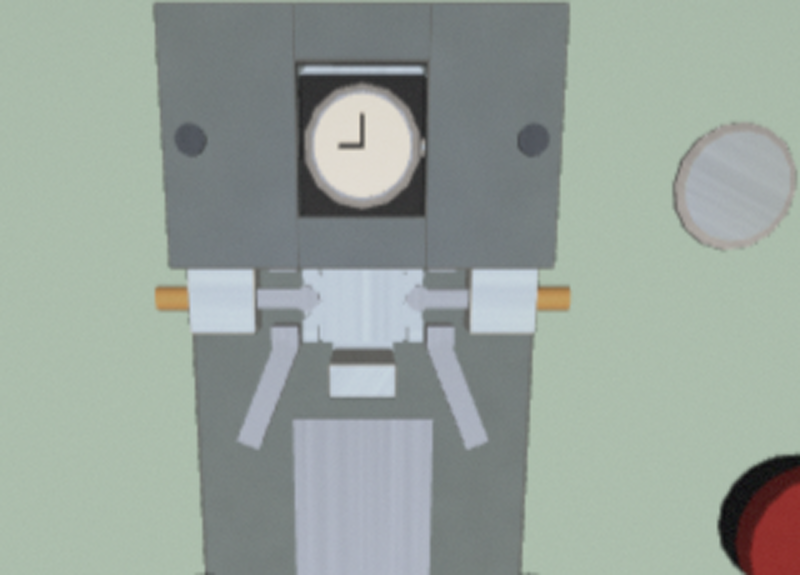

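The carriage is under the bridge, watch face up in the window. Both roller tips, at crop (318,299) and (406,299), sit symmetrically in its notches. I'll check numerically.

```bash
python3 - <<'E'
from h import *
f='wend';S=lambda u,v:(170+u/2.5-.2,v/2.5-.2);y=np.radians(-8.71);c,s=np.cos(y),np.sin(y)
def b(p):d=p[:2]-[.5437,.15405];return np.round([1e3*(c*d[0]+s*d[1]),1e3*(-s*d[0]+c*d[1])],1)
def rect(cs,z):
    E=[edge(f,S(*cs[i]),S(*cs[(i+1)%4]),w=2.5) for i in range(4)]
    m=np.mean([ray(f,*cross(E[i-1],E[i]),z) for i in range(4)],0);print([round(float(e[2]),2) for e in E],b(m))
print('tail (home 20,0)');rect([(330,364),(396,364),(396,397),(330,397)],.066)
print('housings (home 41)')
for q in([(190,268),(255,268),(255,332),(190,332)],[(470,268),(536,268),(536,332),(470,332)]):rect(q,.030)
for u in((318,299),(406,299)):print('roller tip',b(ray(f,*S(*u),.024)))
print('plate rear edge (-38->27)',b(ray(f,*S(318,342),.026)))
E
```

```text
tail (home 20,0)
[1.0, 1.0, 1.0, 1.0] [18.6  0.1]
housings (home 41)
[1.0, 0.88, 1.0, 1.0] [39.1 46. ]
[1.0, 1.0, 1.0, 1.0] [ 39.1 -45.9]
roller tip [39.3 14.7]
roller tip [ 39.3 -14.5]
plate rear edge (-38->27) [25.3 14.8]
```

```bash
python3 -c "
from station import *
print(finish_job())"
```

```text
the job is handed in; nothing more can be done
None
```

The job is handed in: the carriage is under the bridge, nose first, within about 0.5 mm of home by the last wrist image. Both detent rollers sit in its notches, the watch is face up, and the gripper is released and clear. The hand-in gave no verdict.

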